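# Re-grip a gas cartridge on a sloping V-block and lay it in its level bracket

### The arm

A 6-joint arm with a two-finger parallel gripper is mounted at the origin on the work surface; the furniture and walls round the work are solid. World frame = base frame: x ahead of the robot, y to its left, z up, the work surface at z = 0. Lengths are in m, angles in rad, forces in N, time in s.
With the tool pointing down it reaches from about 0.375 to 0.975 m from the base axis. Payload 3.8 kg.
Tool frame: the origin (TCP) lies midway between the tips of the shut fingers; the grasp point (between the pads) lies 19 mm behind it; z points along the fingers, y is the line along which they close (so a half turn about z gives the same grasp; the last joint's range is limited). The gripper opens to 85 mm and grips with 20 to 120 N. Pads are 22 mm wide; open, the fingers measure 114 mm over their backs; the gripper's body (76 mm by 85 mm) begins 54 mm behind the grasp point. The pads swing forward as they close: fully open they stand 13 mm farther back than shut.
Start: joints at [1.185, 0.264, 1.604, -0, 1.274, -0.037], TCP at [0.231, 0.634, 0.231] pointing down, gripper open.
Joint ranges: [-2.63, 2.63], [-0.94, 2.18], [0.31, 2.57], [-1.31, 4.45], [0, 2.66], [-2.55, 2.55]. Speed limits (rad/s): [2.57, 2.57, 3.14, 3.14, 3.14, 3.14].

### API

Orientations are given as a rotation vector (axis times angle).
In Python, from workcell import bot gives the robot as it stands.
- The arm moves only by the tool step_arm, never from a script. Its argument "motion" is a list of rows, each a list of 5 numbers: the finger opening in cm, from 0 to 8.54, then the shift along the tool's x, y, z in cm, then the turn about the tool's z in degrees. In form: [[claw, dx, dy, dz, twist], ...]. A call has 1 to 20 rows; each row is the pose to reach, as a shift and turn from the pose commanded when the call began, along the tool's axes at that moment; what a row does not reach only later rows make up. A row lasts 1/10 s, in which the tool goes at most 50 mm and 8.59 degrees, less where a joint would pass 70% of its speed; a pose out of reach is approached as far as the arm can. A call with a gripper value outside its range is refused whole. The fingers move at their own pace and stop on an object; "force" is the grip in N (left out, the last holds). Time passes only in rows, so rows that repeat a pose let the fingers close. It gives the time, the measured TCP pose, the force, the opening and the grip force at its end, in the units of the state.
- bot.read_state(): the state, without advancing time (a new reading comes with each control period).
- bot.read_camera(name): name is "side" or "top" or "wrist"; returns (picture, depth): 420x560x3 uint8, red, green, blue; 420x560 float32, m along the optical axis (not along the pixel's ray), 0 where there is no reading.
- bot.calibration(name): a dict with "mtx" (3x3 intrinsics, pixels), "origin" and "orientation" of the camera in the world; the wrist camera has in their place "T_tool_cam" (4x4, takes a point from camera to tool coordinates, whose origin is the TCP and whose axes are the flange's). Camera axes: x right, y up, looking along -z (the intrinsics and any distortion apply to the point x, -y, -z); pixel columns grow to the right and rows downward; lengths in m; the calibration is good to about 2 mm. A picture is of the moment at which its call begins: read the wrist's pose just before it. calibration takes no time and is no camera call.
- bot.finish_job(): hands the job in; it is judged then, once.
The state is a dict: "time": time; "q": joint angles; "joint_vel": joint speeds; "joint_torque": joint torques, N m; "tool_pos": TCP position; "tcp_rot": TCP orientation; "wrist_force": force on the tool from outside, world axes, zero at the start; "torque": the same for the moment, N m; "width": opening from 0.0 (shut) to 1.0 (fully open); "grip_force": force on a finger pad.
Only numpy, scipy, OpenCV 4.12 (cv2) and the standard library are available. Lean on these libraries where they do the work, as an engineer would, in place of code of your own. Each camera call takes 0.05 s, during which the arm holds its last target. There are 200 camera calls.

### The job

Fit the longest of the three metal cartridges standing in the rack into the low level bracket, lying level right down in both saddles with its thin stem in the slotted end plate. Only its top end can be gripped in the rack, so first lay it in the groove of the sloping V-block, foot down near the stop, let go of it there, then take it by its middle from the side and carry it across. Set it down rather than dropping it, and leave the two shorter cartridges, the bottles, the beaker and the tape where they are.

Things in the scene. Friction and masses are not known exactly. Their poses are not given: they have to be found in the camera images.
- cartridge_long_mid (a point): the cartridge to fit: aluminium cylinder, diameter 26 mm, body 180 mm long, with a brass stem (10 mm thick, 18 mm long) on its top end; about 0.2 kg, balanced near its middle. Point: on the axis, half-way along the body; z axis runs along the cylinder to the stem. It starts upright in one of the rack's holes, foot 10 mm, body end 190 mm, stem tip 208 mm above the worktop
- cartridge_short_a_mid (a point): one of two shorter cartridges in the rack, same shape and diameter but body 140 mm long (stem tip at 168 mm above the worktop); point half-way along its body
- cartridge_short_b_mid (a point): the other shorter cartridge, as before
- rack: grey rack fixed to the worktop, 70 mm (x) by 165 mm (y); origin at the centre of its underside. Three through holes of 29 mm in a row along its y axis at y = -52, 0 and +52 mm, in a plate whose top is 76 mm above the worktop; the feet stand on its base plate, 10 mm up. Which cartridge is in which hole varies
- vblock: sloping V-block fixed to the worktop, base 80 mm (x) by 170 mm (y), origin at the base's underside, highest point about 150 mm. The groove rises to its +y at 45 degrees. Two V rests 20 mm long carry the cylinder, centred 60 mm below and 30 mm above the seat point along the groove; above the upper rest, and between the rests (over 70 mm, to 44 mm behind the axis), it is free for the fingers
- vblock_seat (a point): where the middle of the long cartridge's body lies when it rests in the groove, foot against the stop. z axis: up along the groove, 45 degrees above level; y axis: squarely out of the groove's open side, also 45 degrees upward; x: level across it. The stop plate is 90 mm below this point along the groove. Friction may keep the cylinder wherever it is laid
- bracket: low grey bracket fixed to the worktop, base plate 80 mm (x) by 216 mm (y), 10 mm thick; origin at the centre of its underside. The cartridge lies along its y axis with the stem to +y. End plates: inner faces at y = -96 mm (blind) and y = +96 mm (slot 17 mm wide, open above, for the stem), up to 70 mm above the worktop
- bracket_seat (a point): centre of the cartridge's body when it lies home in the bracket, 62 mm above the worktop; axes as the bracket's. Two U-shaped saddles, each 18 mm long, at y = -62 and +62 mm hold the cylinder between cheeks 29 mm apart with flared lips (up to 15 mm above this point). Between the saddles it is free down to the base plate, 52 mm below
- rinse_bottle: white plastic bottle, 58 mm wide, 140 mm tall, origin under it
- brown_bottle: brown bottle, 68 mm wide, 150 mm tall, origin under it
- tape: roll of white tape lying flat, 62 mm wide, 19 mm high, origin under it
- beaker: low glass beaker, 51 mm wide, 66 mm tall, origin under it
Mind the look-alikes: they are no part of the job. What is shaped like the vblock but pink is not meant.

How it is judged:
On the way, in this order (a step that is already met when the one before it is completed fails the run):
1. the long cartridge rests in the groove of the sloping V-block, stem up, foot within 30 mm of the stop, let go (angle between the z axis of cartridge_long and the z axis of vblock_seat, either way round below 0.09 rad and x of cartridge_long_mid in the frame of vblock_seat between -0.006 and 0.006 m and y of cartridge_long_mid in the frame of vblock_seat between -0.006 and 0.006 m and z of cartridge_long_mid in the frame of vblock_seat between -0.006 and 0.03 m and angle between cartridge_long's own z axis and vertical below 1.2 rad and contact force between the fingers and cartridge_long below 0.1 N and contact force between cartridge_long and vblock above 0.3 N), for 0.2 s.
2. it is lifted from the V-block, gripped within 50 mm of its middle (contact force between the fingers and cartridge_long above 1 N and distance between the grasp point and cartridge_long_mid below 0.05 m and distance between cartridge_long_mid and vblock_seat above 0.06 m and contact force between cartridge_long and vblock below 0.05 N), for 0.1 s.
At the end, for the whole second after the job is handed in: the long cartridge lies at rest and released in both saddles of the bracket: body centre within 5 mm of its seat across and in height and 10 mm along, axis within 3 degrees of the bracket's, stem towards the slotted plate; the shorter cartridges and bystanders where they were (angle between the z axis of cartridge_long and the y axis of bracket, either way round below 0.05 rad and x of cartridge_long_mid in the frame of bracket_seat between -0.005 and 0.005 m and z of cartridge_long_mid in the frame of bracket_seat between -0.005 and 0.005 m and y of cartridge_long_mid in the frame of bracket_seat between -0.01 and 0.01 m and angle between the z axis of cartridge_long and the z axis of bracket, either way round above 1.5 rad and y of cartridge_long in the frame of bracket_seat below -0.05 m and contact force between the fingers and cartridge_long below 0.1 N and linear speed of cartridge_long below 0.02 m/s); the robot touches nothing.
It fails at once if the long cartridge is dropped (moves faster than 0.5 m/s while not held) (linear speed of cartridge_long above 0.5 m/s and contact force between the fingers and cartridge_long below 0.1 N).
It fails at once if a shorter cartridge is shifted by more than 30 mm (distance of any of cartridge_short_a_mid, cartridge_short_b_mid from where it was at the start of the episode above 0.03 m).
It fails at once if a bystander is shifted by more than 30 mm or tipped over (distance of any of rinse_bottle, brown_bottle, tape, beaker from where it was at the start of the episode above 0.03 m or angle between any of rinse_bottle, brown_bottle, tape, beaker's own z axis and vertical above 0.5 rad).
It also fails if it takes over 53 s, if anything falls off the work surface, if the arm or the gripper's body presses on something with over 40 N, if the wrist force passes 120 N, or if a joint passes its speed limit or range.

## Working session

There is one attempt and no reset: what is moved stays moved. The work goes in short steps, Python scripts to look and compute and a tool call to move; the robot and the scene stay as the last step left them, time stands still between calls to the robot, and variables do not carry over. Pictures are saved under pics/ and viewed, at most 10 in all, crops included, and the job is handed in when it is done.

Besides the shell and the picture viewer there is one more tool, called by a JSON object that holds its "op" and its "data", one argument or row to a line. step_arm: Moves the arm, as the interface text tells. Its arguments: {"type":"object","properties":{"motion":{"type":"array","items":{"type":"array","items":{"type":"number"}}},"force":{"type":"number"}},"required":["motion"]}

```bash
ls; mkdir -p pics; cat > h.py <<'E'
import numpy as np, cv2
from scipy.spatial.transform import Rotation as R
from workcell import bot
def cloud(name):
    if name=="wrist":
        s=bot.read_state(); c=bot.calibration(name); T=np.eye(4)
        T[:3,:3]=R.from_rotvec(s["tcp_rot"]).as_matrix(); T[:3,3]=s["tool_pos"]; T=T@np.array(c["T_tool_cam"])
    else:
        c=bot.calibration(name); T=np.eye(4); o=np.array(c["orientation"])
        T[:3,:3]=o if o.shape==(3,3) else R.from_rotvec(o).as_matrix(); T[:3,3]=c["origin"]
    im,d=bot.read_camera(name); K=np.array(c["mtx"]); v,u=np.indices(d.shape)
    P=np.stack([(u-K[0,2])/K[0,0]*d,-(v-K[1,2])/K[1,1]*d,-d],-1)@T[:3,:3].T+T[:3,3]
    P[d==0]=np.nan
    return im,P
E
python3 - <<'E'
from h import *
for n in ("top","side"):
    c=bot.calibration(n); print(n,c)
    im,P=cloud(n); np.savez(n,im=im,P=P)
    cv2.imwrite(f"pics/{n}0.png",cv2.cvtColor(im,cv2.COLOR_RGB2BGR))
print(bot.calibration("wrist")); print(bot.read_state())
E
```

```text
pics
top {'mtx': array([[424.50027043,   0.        , 281.11014229],
       [  0.        , 424.50027043, 208.68007506],
       [  0.        ,   0.        ,   1.        ]]), 'origin': array([0.43673966, 0.14182002, 1.29340715]), 'orientation': array([ 0.0407962 , -0.04787118, -1.57870174])}
side {'mtx': array([[429.07525793,   0.        , 278.64768145],
       [  0.        , 429.07525793, 216.72830709],
       [  0.        ,   0.        ,   1.        ]]), 'origin': array([ 0.02893129, -0.7930826 ,  0.68211738]), 'orientation': array([ 1.04396644, -0.26464641, -0.39804536])}
{'mtx': array([[334.8300786 ,   0.        , 282.8001609 ],
       [  0.        , 334.8300786 , 212.65380495],
       [  0.        ,   0.        ,   1.        ]]), 'T_tool_cam': array([[ 3.82406090e-04,  9.47406695e-01,  3.20031885e-01,
         8.18344318e-02],
       [ 9.99999927e-01, -3.58298089e-04, -1.34211794e-04,
         7.36589544e-04],
       [-1.24863389e-05,  3.20031913e-01, -9.47406763e-01,
        -1.42766019e-01],
       [ 0.00000000e+00,  0.00000000e+00,  0.00000000e+00,
         1.00000000e+00]])}
{'time': 0.1, 'q': array([ 1.18509521e+00,  2.64682108e-01,  1.60525564e+00,  6.23497263e-06,
        1.27369333e+00, -3.68874737e-02]), 'joint_vel': array([-0.00105879, -0.00034828, -0.00196769,  0.00084966, -0.00071381,
        0.00018792]), 'joint_torque': array([ 7.38918952e-04, -5.16702104e+01, -3.68588734e+01,  5.81764448e-05,
        6.28051115e-03, -3.03084926e-05]), 'tool_pos': array([0.23044475, 0.63373625, 0.2300738 ]), 'tcp_rot': array([-0.54506906, -3.09350478,  0.00312833]), 'wrist_force': array([ 0.16641944, -0.24420808,  0.02456848]), 'torque': array([-0.03926127,  0.0097426 , -0.00880446]), 'grip_force': 0.0, 'width': 1.0012880986063557}
```

View pics/top0.png

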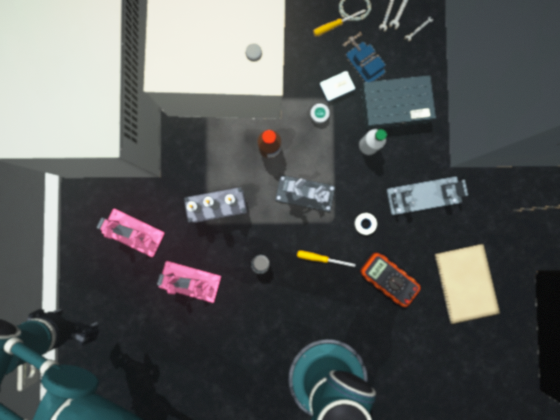

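View pics/side0.png

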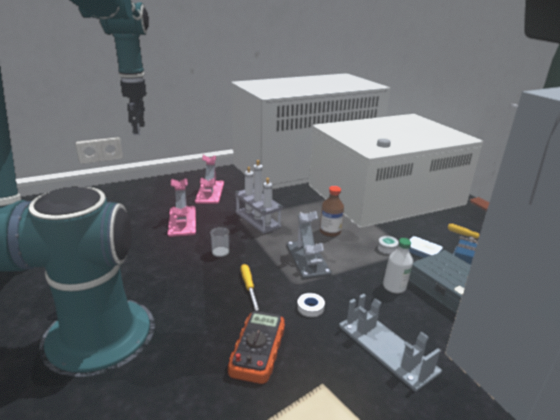

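The top view shows the grey rack around (215,205), with stems at (192,207), (208,202) and (230,199). The grey V-block is at (305,193) and the bracket at (428,195). The pink look-alikes at (130,232) and (190,282) aren't meant, because the V-block described is grey. Next I'll measure heights and check an enlarged crop.

```bash
python3 - <<'E'
from h import *
t=np.load("top.npz");s=np.load("side.npz")
def crop(z,y,x,h,w): return cv2.resize(cv2.cvtColor(z["im"][y:y+h,x:x+w],cv2.COLOR_RGB2BGR),(400,300),interpolation=cv2.INTER_CUBIC)
a=np.hstack([crop(t,165,175,75,100),crop(t,165,260,75,100)]); b=np.hstack([crop(s,145,210,90,120),crop(t,160,380,75,100)])
cv2.imwrite("pics/crop1.png",np.vstack([a,b]))
def show(P,y0,y1,x0,x1,sy,sx,ax):
    for v in range(y0,y1,sy): print(v,' '.join('%4.0f'%(1000*P[v,u,ax]) for u in range(x0,x1,sx)))
P=t["P"]
for name,(y0,y1,x0,x1) in dict(rack=(185,226,182,250),vb=(170,215,270,340),br=(172,220,382,472)).items():
    Q=P[y0:y1,x0:x1].reshape(-1,3); m=(Q[:,2]>0.006)
    print(name,'z')
    show(P,y0,y1,x0,x1,3,3,2)
    print('corner xy',P[y0,x0],P[y1,x1])
# stems: side+top clouds, points above .13 near rack
for n,z in(("top",t),("side",s)):
    Q=z["P"].reshape(-1,3); c=P[203,213]
    m=(abs(Q[:,0]-c[0])<.06)&(abs(Q[:,1]-c[1])<.11)&(Q[:,2]>.08)
    Q=Q[m]; print(n,len(Q))
    lab=cv2.partitionSVD if 0 else None
    crit=(3,50,1e-5); _,l,cc=cv2.kmeans(Q[:,:2].astype(np.float32),3,None,crit,5,cv2.KMEANS_PP_CENTERS)
    for i in range(3): q=Q[l[:,0]==i]; print(cc[i],len(q),np.percentile(q[:,2],[50,90,99,100]))
E
```

```text
rack z
185    0    8    7    1   -3    0    1   -2   -3   -0    2    1   -2   -2   -1   -4   -2   -0    2   -3    2   -2    3
188   -1   -3    0   -1    3  nan    5   -3    0   -2   -1   -1    2    4    2    2   -2    0   74   79    4    0    1
191    2    4   -3    5   -0   -1    4   -1    6    0    1   -0    1   78   78   71   81   74   78   81  nan    5    1
194    4    1    6    0    3    6    0   74   77   75   77   77   75   75   77   81  150   76   74   85   73    1    4
197   -2    5   80   76   77   79   78   80  190  192   75   77   77   79   72  150  167  150    8   81   79    2    4
200    1   89   81   75   80   76   78   77  206  208  187  144   80   78   76  152  162  152  111   74   77    4   -2
203    1   -3   78  147  153  121  nan   75  194  192  189  158  102   74   79   78  148  136   88   74   79    9   -3
206    2   -3  148  170  153  145   95   79   78  188  169  134   86   77   78   78   76   77   77   78   75    9   -2
209    0    3   79  152  150  128   94   77   78   76   79   10   79   75   76   75   75   76   79   80   80   75   -4
212    6    1   75   7
[... 4955 characters left out ...]
217    1   -2    1    1   -6    1   -1    4    7   -1    5    5    3    2    1   -4   -2   -0   -4   -0    4   -2    2   -2   -1   -5    4   -1    1    5
corner xy [ 0.61941334 -0.17405894  0.00375254] [ 0.47043197 -0.44908612 -0.00503213]
top 442
[0.5183408  0.32211295] 161 [0.18528515 0.19439102 0.21091393 0.21267287]
[0.527598   0.27076033] 131 [0.14748158 0.15621056 0.17009807 0.17140933]
[0.5095765  0.37585133] 150 [0.14232743 0.15509065 0.17042636 0.17212698]
side 705
[0.50581855 0.3694477 ] 190 [0.12157644 0.15105648 0.16694823 0.16807269]
[0.52440155 0.2675089 ] 222 [0.12260776 0.15081241 0.16640953 0.1673764 ]
[0.515103   0.31763524] 293 [0.14339527 0.18973223 0.20619056 0.20957878]
```

View pics/crop1.png

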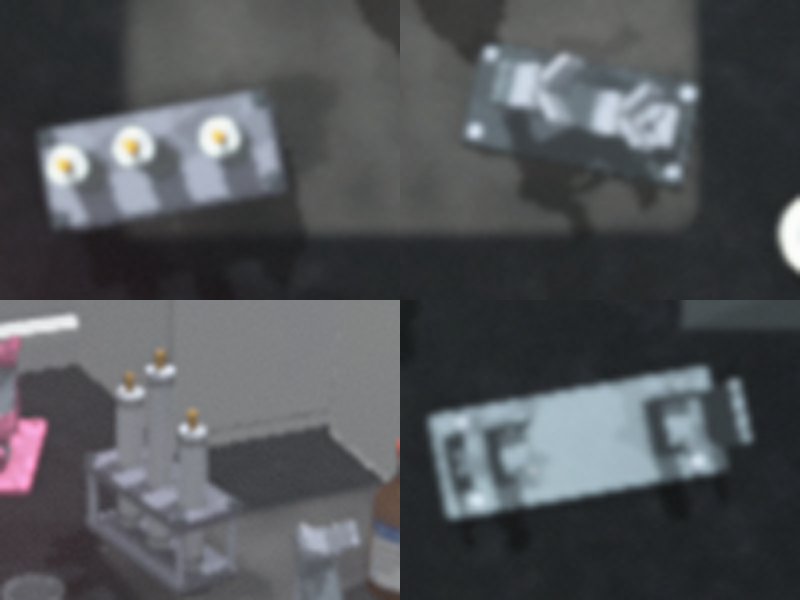

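In the top-left crop, the stems are at about (68,165), (135,145) and (220,135). The middle cartridge is the long one: its tip is at 0.21 m, against 0.17 m for the other two. The V-block rises to the left (+y), and the bracket's slotted plate seems to be on the left too. I'll fit rough frames before moving.

```bash
cat >> h.py <<'E'
def rect(P,zlo,zhi,c,r):
    Q=P.reshape(-1,3); m=(Q[:,2]>zlo)&(Q[:,2]<zhi)&(np.hypot(*(Q[:,:2]-c).T)<r); q=Q[m,:2]
    (cx,cy),(w,h),a=cv2.minAreaRect((q*1000).astype(np.float32))
    a = a if w>h else a+90   # long-axis direction
    a=a%180
    return len(q),round(cx,1),round(cy,1),round(max(w,h),1),round(min(w,h),1),round(a,2)
def goto(x,y,z=None,yaw=None):
    "shift (cm) in tool axes and twist (deg) to TCP world target"
    s=bot.read_state(); M=R.from_rotvec(s["tcp_rot"]).as_matrix(); p=s["tool_pos"]
    d=M.T@(np.array([x,y,p[2] if z is None else z])-p)*100
    y0=np.degrees(np.arctan2(M[1,1],M[0,1])); tw=None if yaw is None else -((yaw-y0+180)%360-180)
    return d.round(2), tw, 'yaw now %.1f'%y0
E
python3 - <<'E'
from h import *
t=np.load("top.npz")["P"]
print(rect(t,.07,.09,(.518,.322),.11))
print(rect(t,.006,.018,(.56,.07),.11))
print(rect(t,.006,.018,(.555,-.30),.125))
print(t[195,305],t[195,428],t[140,269],t[262,261])
print(goto(.52,.25,.36,10))
E
```

```text
(1059, 520.2, 326.3, 166.1, 70.5, 100.18)
(892, 557.0, 71.9, 205.2, 189.6, 35.93)
(1335, 556.2, -302.3, 234.5, 229.3, 62.98)
[0.5463745  0.06551057 0.05255127] [ 0.54746251 -0.31235581  0.00583084] [0.68861216 0.1677605  0.15082116] [0.34863582 0.19785641 0.00302988]
(array([-40.33, -26.19, -12.94]), np.float64(60.01435022121312), 'yaw now 70.0')
```

{"op": "step_arm", "data": {
  "motion": [
    [8.5,-5,-2,-8,8],
    [8.5,-36.3,-14.9,-13,60],
    [8.5,-36.3,-14.9,-13,60],
    [8.5,-36.3,-14.9,-13,60],
    [8.5,-36.3,-14.9,-13,60],
    [8.5,-36.3,-14.9,-13,60],
    [8.5,-36.3,-14.9,-13,60],
    [8.5,-36.3,-14.9,-13,60],
    [8.5,-36.3,-14.9,-13,60],
    [8.5,-36.3,-14.9,-13,60],
    [8.5,-36.3,-14.9,-13,60],
    [8.5,-36.3,-14.9,-13,60],
    [8.5,-36.3,-14.9,-13,60]
  ]
}}

```text
time: 1.4
tool_pos: [0.5197, 0.3712, 0.3606]
tcp_rot: [-2.016, -2.408, 0.002]
wrist_force: [-0.5, 0.3, 0.3]
width: 0.996
grip_force: 0.0
```

```bash
python3 - <<'E'
from h import *
im,P=cloud("wrist"); np.savez("w_rack",im=im,P=P)
s=bot.read_state(); print(s["time"],s["tool_pos"],s["joint_vel"].round(3))
print(rect(P,.07,.085,(.518,.322),.12))
Q=P.reshape(-1,3)
for c in ((.518,.322),(.5276,.27),(.51,.376)):
    for lo,hi in ((.14,.158),(.16,.175),(.18,.195),(.197,.215)):
        m=(Q[:,2]>lo)&(Q[:,2]<hi)&(np.hypot(*(Q[:,:2]-c).T)<.022); print(c,lo,m.sum(),Q[m].mean(0).round(4) if m.sum() else '', cv2.minEnclosingCircle((1000*Q[m,:2]).astype(np.float32)) if m.sum() else '')
print(goto(.55,.12,.36,-12))
E
```

```text
1.45 [0.51974264 0.37121182 0.36071525] [-0.004 -0.001 -0.004 -0.001  0.002 -0.001]
(4320, 520.8, 326.8, 165.1, 70.0, 100.2)
(0.518, 0.322) 0.14 110 [0.5194 0.3364 0.1491] ((520.0442504882812, 329.2720642089844), 12.480748176574707)
(0.518, 0.322) 0.16 102 [0.5197 0.3365 0.1678] ((520.7504272460938, 328.169677734375), 12.79787826538086)
(0.518, 0.322) 0.18 417 [0.5204 0.3303 0.1892] ((520.8966674804688, 326.9435729980469), 12.981466293334961)
(0.518, 0.322) 0.197 114 [0.5209 0.3278 0.2061] ((520.7579956054688, 326.84234619140625), 5.0339274406433105)
(0.5276, 0.27) 0.14 332 [0.5295 0.2794 0.1491] ((529.9782104492188, 275.50262451171875), 13.151243209838867)
(0.5276, 0.27) 0.16 80 [0.5298 0.2766 0.1665] ((530.1219482421875, 275.6089782714844), 5.107030391693115)
(0.5276, 0.27) 0.18 0  
(0.5276, 0.27) 0.197 0  
(0.51, 0.376) 0.14 376 [0.5115 0.3796 0.1496] ((511.6969909667969, 377.587158203125), 13.119153022766113)
(0.51, 0.376) 0.16 85 [0.5116 0.3784 0.1673] ((511.6563720703125, 377.62261962890625), 4.9289422035217285)
(0.51, 0.376) 0.18 0  
(0.51, 0.376) 0.197 0  
(array([-25.26,  -1.44,   0.08]), np.float64(22.129256432763242), 'yaw now 10.1')
```

{"op": "step_arm", "data": {
  "motion": [
    [8.5,-25.3,-1.4,0,22],
    [8.5,-25.3,-1.4,0,22],
    [8.5,-25.3,-1.4,0,22],
    [8.5,-25.3,-1.4,0,22],
    [8.5,-25.3,-1.4,0,22],
    [8.5,-25.3,-1.4,0,22],
    [8.5,-25.3,-1.4,0,22],
    [8.5,-25.3,-1.4,0,22]
  ]
}}

```text
time: 2.25
tool_pos: [0.5508, 0.12, 0.3612]
tcp_rot: [-2.44, -1.978, -0.001]
wrist_force: [-0.2, 0.0, -0.0]
width: 0.995
grip_force: 0.0
```

```bash
python3 - <<'E'
from h import *
im,P=cloud("wrist"); np.savez("w_vb",im=im,P=P)
s=bot.read_state(); print(s["time"],s["tool_pos"],s["joint_vel"].round(3))
cv2.imwrite("pics/w_vb.png",cv2.cvtColor(im,cv2.COLOR_RGB2BGR))
print(rect(P,.007,.013,(.557,.072),.105))
print(goto(.55,-.25,.36,10))
E
```

```text
2.3 [0.55084032 0.12039135 0.36118995] [ 0.008  0.003 -0.001 -0.003 -0.    -0.003]
(3174, 558.2, 62.8, 170.0, 80.0, 77.91)
(array([-36.26,   7.54,   0.09]), np.float64(-21.86989296016708), 'yaw now -11.9')
```

View pics/w_vb.png

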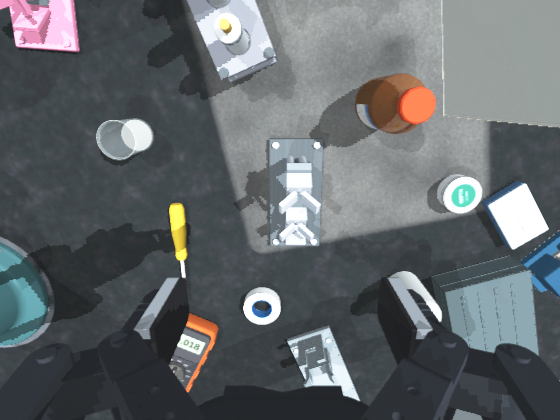

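The wrist view shows the grey V-block at (296,192), a clean 170×80 rectangle, high end up (+y). Next, the bracket.

{"op": "step_arm", "data": {
  "motion": [
    [8.5,-36.3,7.5,0,-22],
    [8.5,-36.3,7.5,0,-22],
    [8.5,-36.3,7.5,0,-22],
    [8.5,-36.3,7.5,0,-22],
    [8.5,-36.3,7.5,0,-22],
    [8.5,-36.3,7.5,0,-22],
    [8.5,-36.3,7.5,0,-22],
    [8.5,-36.3,7.5,0,-22],
    [8.5,-36.3,7.5,0,-22],
    [8.5,-36.3,7.5,0,-22],
    [8.5,-36.3,7.5,0,-22]
  ]
}}

```text
time: 3.4
tool_pos: [0.5498, -0.25, 0.3612]
tcp_rot: [-2.016, -2.409, -0.001]
wrist_force: [0.3, 0.9, 0.1]
width: 0.991
grip_force: 0.0
```

```bash
python3 - <<'E'
from h import *
im,P=cloud("wrist"); np.savez("w_br",im=im,P=P)
s=bot.read_state(); print(s["time"],s["tool_pos"])
r=rect(P,.006,.0135,(.556,-.302),.122); print(r)
def loc(P,cx,cy,yaw):
    Q=P.reshape(-1,3)-[cx,cy,0]; c,s=np.cos(yaw),np.sin(yaw); return np.c_[Q[:,0]*c+Q[:,1]*s,-Q[:,0]*s+Q[:,1]*c,Q[:,2]]
L=loc(P,r[1]/1e3,r[2]/1e3,np.radians(r[5]-90))*1e3
print("bracket z map rows y, cols x")
for y in range(112,-116,-8): print(y,[ (lambda q: round(float(np.median(q)),0) if len(q) else None)(L[(abs(L[:,1]-y)<2)&(abs(L[:,0]-x)<2.5),2]) for x in range(-35,40,5)])
V=np.load("w_vb.npz")["P"]; L=loc(V,.5582,.0628,np.radians(-12.09))*1e3
L=L[(abs(L[:,0])<45)&(abs(L[:,1])<95)&(L[:,2]>15)]
print("vb rows y, cols x: z")
for y in range(76,-80,-4): print(y,[ (lambda q: round(float(np.median(q)),0) if len(q) else None)(L[(abs(L[:,1]-y)<2)&(abs(L[:,0]-x)<2),2]) for x in range(-36,40,4)])
E
```

```text
3.45 [ 0.54969028 -0.24996872  0.36134311]
(5359, 547.5, -300.3, 215.6, 80.1, 99.57)
bracket z map rows y, cols x
112 [-0.0, 0.0, 0.0, 0.0, 1.0, 0.0, -0.0, -0.0, -0.0, -0.0, -0.0, 0.0, 0.0, 0.0, 0.0]
104 [10.0, 10.0, 9.0, 11.0, 10.0, 10.0, 10.0, 10.0, 11.0, 10.0, 11.0, 12.0, 11.0, 11.0, 10.0]
96 [10.0, 10.0, 8.0, 70.0, 69.0, 69.0, 38.0, 39.0, 37.0, 71.0, 70.0, 70.0, 10.0, 10.0, 10.0]
88 [11.0, 13.0, 10.0, 10.0, 10.0, 11.0, 10.0, 10.0, 10.0, 10.0, 10.0, 10.0, 10.0, 13.0, 10.0]
80 [10.0, 10.0, 11.0, 10.0, 11.0, 10.0, 11.0, 10.0, 10.0, 10.0, 10.0, 10.0, 10.0, 11.0, 10.0]
72 [10.0, 10.0, 11.0, 34.0, 34.0, 24.0, 22.0, 27.0, 22.0, 21.0, 31.0, 42.0, 11.0, 10.0, 9.0]
64 [421.0, 438.0, 441.0, 442.0, 445.0, 447.0, 50.0, 49.0, 49.0, 50.0, 68.0, 75.0, 76.0, 445.0, 447.0]
56 [412.0, 402.0, 77.0, 76.0, 65.0, 50.0, 49.0, 49.0, 49.0, 49.0, 56.0, 75.0, 76.0, 11.0, 10.0]
48 [10.0, 396.0, None, None, None, 10.0, 11.0, 11.0, 11.0, 10.0, 11.0, None, None, 11.0, 10.0]
40 [11.0, 392.0, 9.0, 10.0, 10.0, 10.0, 10.0, 10.0, 10.0, 10.0, 10.0, 10.0, 10.0, 10.0, 10.0]
32 [10.0, 10.0, 10.0, 10.0, 10.0, 10.0, 10.0,
[... 5857 characters left out ...]
ne, None, None, None, None, 37.0, 36.0, 35.0, 35.0, 35.0, 35.0, 37.0, None, 62.0, None, None, None, None]
-60 [None, None, None, None, None, 39.0, 40.0, 39.0, 39.0, 39.0, 38.0, 39.0, 40.0, None, None, None, None, None, None]
-64 [None, None, None, None, None, 43.0, 43.0, 43.0, 43.0, 43.0, 43.0, 43.0, 43.0, None, None, None, None, None, None]
-68 [None, None, None, None, None, None, 41.0, 42.0, 42.0, 41.0, 41.0, 42.0, 42.0, None, None, None, None, None, None]
-72 [None, None, None, None, None, None, None, None, None, None, None, None, None, None, None, None, None, None, None]
-76 [None, None, None, None, None, None, None, None, None, None, None, None, None, None, None, None, 15.0, None, None]
```

The bracket's yaw is +9.6° and its slot is on +y. I get the V-block seat at about (0.557, 0.059, 0.111), with the cylinder's 90° V matching the description. Now back to the rack.

{"op": "step_arm", "data": {
  "motion": [
    [8.5,57.3,7.2,0,0],
    [8.5,57.3,7.2,0,0],
    [8.5,57.3,7.2,0,0],
    [8.5,57.3,7.2,0,0],
    [8.5,57.3,7.2,0,0],
    [8.5,57.3,7.2,0,0],
    [8.5,57.3,7.2,0,0],
    [8.5,57.3,7.2,0,0],
    [8.5,57.3,7.2,0,0],
    [8.5,57.3,7.2,0,0],
    [8.5,57.3,7.2,0,0],
    [8.5,57.3,7.2,0,0],
    [8.5,57.3,7.2,0,0],
    [8.5,57.3,7.2,0,0],
    [8.5,57.3,7.2,0,0]
  ]
}}

```text
time: 4.95
tool_pos: [0.5198, 0.3246, 0.3615]
tcp_rot: [2.018, 2.407, -0.0]
wrist_force: [-0.2, -0.3, -1.1]
width: 0.999
grip_force: 0.0
```

```bash
python3 - <<'E'
from h import *
s=bot.read_state(); print(s["time"],s["tool_pos"])
print(goto(.5208,.3269,.153,10.2))
E
```

```text
4.95 [0.51983753 0.32459621 0.36149593]
(array([ 0.22,  0.13, 20.85]), np.float64(-0.14742697037300445), 'yaw now 10.1')
```

{"op": "step_arm", "data": {
  "motion": [
    [8.5,0.2,0.1,5,0],
    [8.5,0.2,0.1,10,0],
    [8.5,0.2,0.1,14,0],
    [8.5,0.2,0.1,17,0],
    [8.5,0.2,0.1,19,0],
    [8.5,0.2,0.1,20.8,0],
    [8.5,0.2,0.1,20.8,0],
    [8.5,0.2,0.1,20.8,0],
    [2,0.2,0.1,20.8,0],
    [2,0.2,0.1,20.8,0],
    [2,0.2,0.1,20.8,0],
    [2,0.2,0.1,20.8,0],
    [2,0.2,0.1,20.8,0],
    [2,0.2,0.1,20.8,0],
    [2,0.2,0.1,20.8,0],
    [2,0.2,0.1,20.8,0]
  ],
  "force": 30
}}

```text
time: 6.55
tool_pos: [0.5212, 0.3272, 0.1541]
tcp_rot: [2.019, 2.407, 0.001]
wrist_force: [-1.6, -0.8, 5.0]
width: 0.3
grip_force: 29.7
```

{"op": "step_arm", "data": {
  "motion": [
    [2,0,0,-1,0],
    [2,0,0,-3,0],
    [2,0,0,-6,0],
    [2,0,0,-10,0],
    [2,0,0,-14,0],
    [2,0,0,-18,0],
    [2,0,0,-19.5,0],
    [2,0,0,-19.5,0],
    [2,0,0,-19.5,0]
  ]
}}

```text
time: 7.45
tool_pos: [0.5204, 0.3266, 0.3461]
tcp_rot: [-2.018, -2.406, 0.004]
wrist_force: [0.0, -0.8, -2.2]
width: 0.295
grip_force: 30.1
```

```bash
cat >> h.py <<'E'
def ax(u,o,c,yaw): # local y offset along bracket/vblock axis
    a=np.radians(yaw); return c[0]-np.sin(a)*u+np.cos(a)*o, c[1]+np.cos(a)*u+np.sin(a)*o
VB=((.5582,.0628),-12.09); BR=((.5475,-.3003),9.57)
E
python3 - <<'E'
from h import *
s=bot.read_state(); print(s["time"],s["tool_pos"],s["wrist_force"],s["width"])
x,y=ax(-.068,0,*VB); print(x,y,goto(x,y,.300,-12.1))
im,d=bot.read_camera("side"); cv2.imwrite("pics/lift.png",cv2.cvtColor(im,cv2.COLOR_RGB2BGR))
E
```

```text
7.45 [0.52035509 0.32659352 0.34609653] [ 0.0183007  -0.82006555 -2.23735755] 0.2952306045844006
0.5439575425046426 -0.0036917468900685285 (array([-32.93,  -3.41,   4.65]), np.float64(22.117047179352028), 'yaw now 10.0')
```

View pics/lift.png

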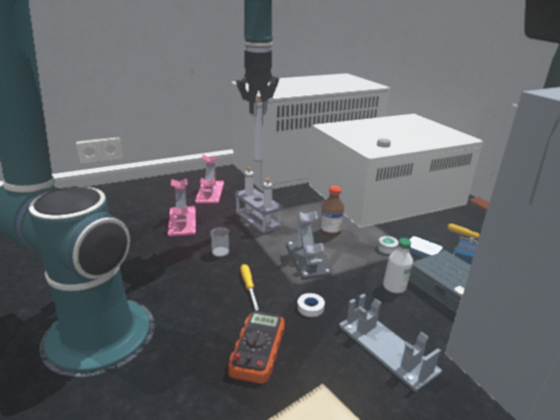

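The cartridge is held upright at (258,125), clear of its neighbours. I'll carry it over in front of the V-block.

{"op": "step_arm", "data": {
  "motion": [
    [2,-4,-0.4,0,4],
    [2,-9,-0.9,0,8],
    [2,-14,-1.4,0,12],
    [2,-19,-2,0,16],
    [2,-24,-2.5,0,20],
    [2,-28,-2.9,0,22.1],
    [2,-31,-3.2,0,22.1],
    [2,-32.9,-3.4,0,22.1],
    [2,-32.9,-3.4,2,22.1],
    [2,-32.9,-3.4,5,22.1],
    [2,-32.9,-3.4,8,22.1],
    [2,-32.9,-3.4,11,22.1],
    [2,-32.9,-3.4,13,22.1],
    [2,-32.9,-3.4,14,22.1],
    [2,-32.9,-3.4,14,22.1],
    [2,-32.9,-3.4,14,22.1]
  ]
}}

```text
time: 9.1
tool_pos: [0.5447, -0.0029, 0.208]
tcp_rot: [-2.443, -1.975, 0.001]
wrist_force: [-0.1, -0.2, -1.0]
width: 0.297
grip_force: 29.9
```

```bash
python3 - <<'E'
from h import *
s=bot.read_state(); print(s["time"],s["tool_pos"],s["wrist_force"],s["width"])
x,y=ax(-.068,0,*VB); print(x,y,goto(x,y,.1875,-12.1))
im,P=cloud("side")
# tilt of held cartridge: points near tcp axis
p=s["tool_pos"]; Q=P.reshape(-1,3)
for lo,hi in ((.07,.09),(.10,.12),(.13,.15)):
    m=(Q[:,2]>lo)&(Q[:,2]<hi)&(np.hypot(*(Q[:,:2]-p[:2]).T)<.025); print(m.sum(),Q[m].mean(0).round(4))
E
```

```text
9.1 [ 0.5446759 -0.002914   0.208045 ] [-0.11775478 -0.21602691 -0.96393849] 0.29656950918629604
0.5439575425046426 -0.0036917468900685285 (array([-0.09, -0.05,  2.05]), np.float64(0.0183742222340868), 'yaw now -12.1')
64 [ 0.5367 -0.011   0.0799]
70 [ 0.5368 -0.0104  0.1098]
72 [ 0.5373 -0.0111  0.1399]
```

{"op": "step_arm", "data": {
  "motion": [
    [2,-0.1,-0.1,0.8,0],
    [2,-0.1,-0.1,1.5,0],
    [2,-0.1,-0.1,1.9,0],
    [2,-0.1,-0.1,2.1,0],
    [2,-0.1,-0.1,2.2,0],
    [2,-0.1,-0.1,2.2,0]
  ],
  "force": 20
}}

```text
time: 9.75
tool_pos: [0.5439, -0.0037, 0.1878]
tcp_rot: [2.443, 1.975, 0.001]
wrist_force: [-2.1, 0.3, 4.7]
width: 0.299
grip_force: 31.0
```

{"op": "step_arm", "data": {
  "motion": [
    [2,0.7,0,0.0,0],
    [2,1.4,0,0.05,0],
    [2,2.1,0,0.1,0],
    [2,2.8,0,0.2,0],
    [2,3.5,0,0.3,0],
    [2,4.2,0,0.45,0],
    [2,4.9,0,0.65,0],
    [2,5.6,0,0.85,0],
    [2,5.6,0,0.85,0]
  ]
}}

```text
time: 10.65
tool_pos: [0.5557, 0.0523, 0.1774]
tcp_rot: [-2.442, -1.976, -0.002]
wrist_force: [0.2, 1.0, 2.3]
width: 0.296
grip_force: 31.9
```

```bash
python3 - <<'E'
from h import *
s=bot.read_state(); print(s["time"],s["tool_pos"],s["wrist_force"],s["width"],s["grip_force"])
im,P=cloud("side")
cv2.imwrite("pics/tilt.png",cv2.resize(cv2.cvtColor(im[150:300,230:430],cv2.COLOR_RGB2BGR),(800,600)))
E
```

```text
10.65 [0.55574104 0.05230424 0.17743931] [0.20366545 0.96623764 2.34845149] 0.2963317113020196 31.857903599739075
```

View pics/tilt.png

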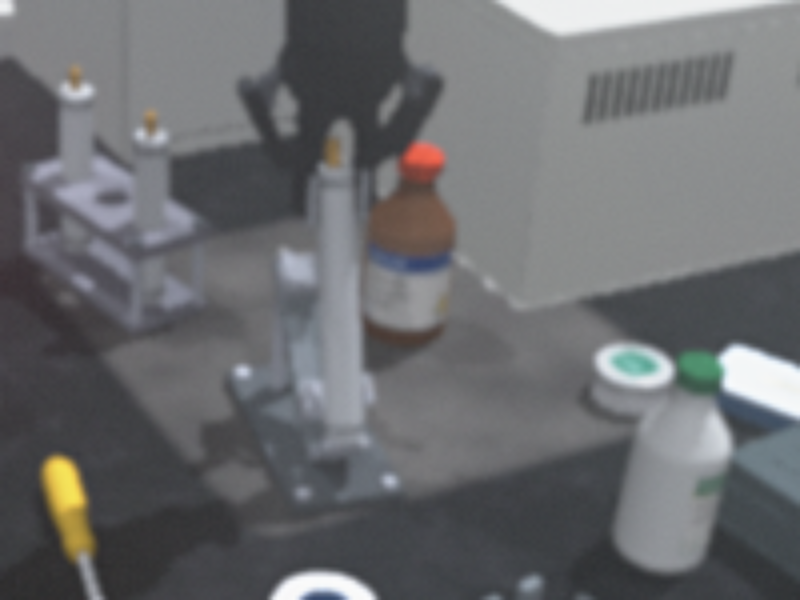

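The cartridge is tilting as planned, with its foot on the stop near (345,435) and its top at (335,170). I'll continue the arc.

{"op": "step_arm", "data": {
  "motion": [
    [2,0.7,0,0.24,0],
    [2,1.3,0,0.5,0],
    [2,2.0,0,0.8,0],
    [2,2.6,0,1.1,0],
    [2,3.2,0,1.5,0],
    [2,3.8,0,1.9,0],
    [2,4.4,0,2.3,0],
    [2,5.0,0,2.7,0],
    [2,5.5,0,3.2,0],
    [2,5.9,0,3.6,0],
    [2,5.9,0,3.6,0],
    [2,5.9,0,3.6,0]
  ]
}}

```text
time: 11.9
tool_pos: [0.5676, 0.1091, 0.1417]
tcp_rot: [-2.443, -1.975, -0.0]
wrist_force: [-0.2, 1.4, 2.5]
width: 0.297
grip_force: 30.5
```

```bash
cat >> h.py <<'E'
def locpts(P,c,yaw):
    a=np.radians(yaw); Q=P.reshape(-1,3)-[c[0],c[1],0]
    return np.c_[Q[:,0]*np.cos(a)+Q[:,1]*np.sin(a),-Q[:,0]*np.sin(a)+Q[:,1]*np.cos(a),Q[:,2]]
def vbcart(P):
    "points above groove in seat frame: x, out, along (mm)"
    L=locpts(P,*VB)*1e3; w=2**-.5
    S=np.c_[L[:,0],w*(-(L[:,1]+4.3)+(L[:,2]-111.1)),w*((L[:,1]+4.3)+(L[:,2]-111.1))]
    for a in (-80,-40,-25,-10,5,20,50,60,70,80,95,100,105):
        m=(abs(S[:,2]-a)<4)&(abs(S[:,0])<13)&(S[:,1]>-13)&(S[:,1]<25)
        if m.sum()>5: print(a,m.sum(),'top out',np.percentile(S[m,1],95).round(1),'x span',np.percentile(S[m&(S[:,1]>3),0],[2,50,98]).round(1) if (m&(S[:,1]>3)).sum()>3 else '')
E
python3 - <<'E'
from h import *
s=bot.read_state(); print(s["time"],s["tool_pos"],s["wrist_force"],s["width"],s["grip_force"])
for n in("side","top"): print(n); vbcart(cloud(n)[1])
E
```

```text
11.9 [0.56763981 0.10908018 0.14171648] [-0.16746628  1.40109524  2.4748193 ] 0.29705539374702494 30.465270280838013
side
-80 24 top out 13.6 x span [-11.7  -3.7   7.6]
-40 23 top out 16.4 x span [-12.3  -3.9   7.9]
-25 26 top out 15.3 x span [-11.7  -4.9   8.4]
-10 23 top out 15.4 x span [-12.3  -3.6   7.7]
5 24 top out 16.9 x span [-12.4  -3.9   7.6]
20 24 top out 17.6 x span [-12.2  -4.3   7.8]
50 21 top out 17.1 x span [-12.2  -3.    6.7]
60 23 top out 17.9 x span [-12.1  -2.7   9.9]
70 31 top out 19.5 x span [-11.9  -1.2  12.8]
80 25 top out 18.8 x span [-11.   -0.5  11.9]
95 16 top out 18.0 x span [-6.7 -1.  12.6]
100 11 top out 16.6 x span [-5.5 -1.7 12.5]
105 6 top out 17.1 x span [-4.6 -0.8 12.5]
top
-40 15 top out 14.7 x span [-12.2  -1.    9.7]
-25 14 top out 15.5 x span [-11.2  -2.9   9.9]
-10 16 top out 15.7 x span [-11.6  -0.6  11.4]
5 16 top out 16.9 x span [-11.   -1.8  10.4]
20 17 top out 17.5 x span [-11.9  -3.4   7.6]
```

{"op": "step_arm", "data": {
  "motion": [
    [2,0.1,0,0.1,0],
    [2,0.2,0,0.2,0],
    [2,0.3,0,0.3,0],
    [2,0.3,0,0.3,0],
    [2,0.3,0,0.3,0]
  ]
}}

```text
time: 12.5
tool_pos: [0.5684, 0.1115, 0.1393]
tcp_rot: [2.443, 1.975, 0.0]
wrist_force: [-0.4, 0.7, 6.2]
width: 0.292
grip_force: 30.8
```

```bash
python3 - <<'E'
from h import *
s=bot.read_state(); print(s["time"],s["tool_pos"],s["wrist_force"],s["width"],s["grip_force"])
for n in("side",): print(n); vbcart(cloud(n)[1])
E
```

```text
12.5 [0.56839185 0.11153779 0.13929718] [-0.4317237   0.74405125  6.20263885] 0.29248504303291245 30.807480812072754
side
-80 24 top out 14.6 x span [-12.5  -5.4   6.9]
-40 23 top out 14.7 x span [-12.1  -2.    8.6]
-25 24 top out 14.9 x span [-11.9  -2.7   8.9]
-10 24 top out 15.4 x span [-11.4  -3.9   8.4]
5 20 top out 14.6 x span [-12.5  -3.1   7.5]
20 27 top out 16.0 x span [-12.2  -3.8   8.7]
50 22 top out 14.8 x span [-10.9  -2.2   8.2]
60 26 top out 14.5 x span [-12.5  -4.4   8.2]
70 29 top out 13.6 x span [-12.7  -1.8  11.8]
80 29 top out 15.4 x span [-11.7  -1.2  12.4]
95 9 top out 9.4 x span [-6.1 -2.3 10.3]
100 11 top out 17.3 x span [-5.6 -1.2 12.8]
105 8 top out 18.4 x span [-4.8  0.9 12.7]
```

Now it lies parallel in the groove. Releasing.

{"op": "step_arm", "data": {
  "motion": [
    [4,0,0,0,0],
    [6,0,0,0,0],
    [8.5,0,0,0,0],
    [8.5,0,0,0,0],
    [8.5,0,0,0,0],
    [8.5,0,0,0,0],
    [8.5,0,0,0,0],
    [8.5,0,0,-3,0],
    [8.5,0,0,-7,0],
    [8.5,0,0,-10,0],
    [8.5,0,0,-10,0],
    [8.5,0,0,-10,0]
  ]
}}

```text
time: 13.75
tool_pos: [0.5688, 0.1118, 0.2399]
tcp_rot: [2.442, 1.975, 0.003]
wrist_force: [-0.6, -0.3, -0.4]
width: 0.999
grip_force: 0.0
```

```bash
python3 - <<'E'
from h import *
s=bot.read_state(); print(s["time"],s["tool_pos"],s["wrist_force"],s["width"],s["grip_force"])
for n in("side","wrist"): print(n); vbcart(cloud(n)[1])
x,y=ax(-.0043-.010*.707,0,*VB); print(goto(x,y,.1,-12.1))
E
```

```text
13.75 [0.56882604 0.11178273 0.23986413] [-0.60425288 -0.30550852 -0.35419858] 0.9988405596666912 0.0
side
-80 25 top out 16.3 x span [-12.4  -4.1   7.4]
-40 27 top out 14.1 x span [-11.7  -1.7   8. ]
-25 25 top out 14.8 x span [-11.7  -3.2   8.9]
-10 22 top out 15.5 x span [-11.7  -3.2   8.8]
5 23 top out 15.1 x span [-12.3  -3.3   8.2]
20 26 top out 14.9 x span [-12.7  -2.9   8.3]
50 24 top out 14.3 x span [-12.7  -2.7   8.1]
60 23 top out 13.8 x span [-12.6  -4.1   8.9]
70 22 top out 15.4 x span [-11.5  -2.8   9.2]
80 22 top out 15.8 x span [-12.7  -3.9   7.6]
95 8 top out 6.4 x span [-6.4 -2.5  0.1]
100 11 top out 5.1 x span 
105 9 top out 5.9 x span 
wrist
-80 46 top out 12.8 x span [-12.   -0.5  12.2]
-40 45 top out 12.7 x span [-11.8  -1.   10.9]
-25 54 top out 12.8 x span [-11.5   0.   11.3]
-10 66 top out 12.8 x span [-11.6   0.5  11.1]
5 67 top out 12.9 x span [-11.9  -0.   11.4]
20 80 top out 12.9 x span [-11.2  -0.   11.5]
50 113 top out 12.9 x span [-11.9  -0.   11.3]
60 125 top out 12.9 x span [-11.3  -0.1  11.2]
70 136 top out 13.0 x span [-11.9  -0.1  11.4]
80 175 top out 13.2 x span [-11.6  -0.1  12. ]
95 78 top out 5.2 x span [-3.7  0.5  4.2]
100 86 top out 5.1 x span [-3.6 -0.1  3.7]
105 237 top out 5.0 x span [-3.7 -0.1  3.6]
(array([-6.08,  0.16, 13.73]), np.float64(0.015232474834022014), 'yaw now -12.1')
```

Seated exactly: the wrist view gives 12.9 mm out along the whole length. Now I'll regrip near the middle.

{"op": "step_arm", "data": {
  "motion": [
    [8.5,-4,0.1,0,0],
    [8.5,-6.1,0.2,0,0],
    [8.5,-6.1,0.2,3,0],
    [8.5,-6.1,0.2,6,0],
    [8.5,-6.1,0.2,9,0],
    [8.5,-6.1,0.2,11.5,0],
    [8.5,-6.1,0.2,13.3,0],
    [8.5,-6.1,0.2,14.4,0],
    [8.5,-6.1,0.2,14.4,0],
    [8.5,-6.1,0.2,14.4,0]
  ]
}}

```text
time: 14.85
tool_pos: [0.5573, 0.0516, 0.0946]
tcp_rot: [-2.443, -1.975, 0.001]
wrist_force: [0.7, 0.7, 0.9]
width: 0.997
grip_force: 0.0
```

```bash
python3 - <<'E'
from h import *
s=bot.read_state(); print(s["time"],s["tool_pos"],s["wrist_force"],s["width"],s["grip_force"])
x,y=ax(-.0114,0,*VB); print(goto(x,y,.093,-12.1))
E
```

```text
14.85 [0.55731023 0.05160711 0.09458096] [0.67241523 0.68412903 0.90989781] 0.9968086616886201 0.0
(array([-0.03, -0.15,  0.16]), np.float64(0.015652797669844176), 'yaw now -12.1')
```

{"op": "step_arm", "data": {
  "motion": [
    [8.5,0,-0.1,0.1,0],
    [2,0,-0.1,0.1,0],
    [2,0,-0.1,0.1,0],
    [2,0,-0.1,0.1,0],
    [2,0,-0.1,0.1,0],
    [2,0,-0.1,0.1,0],
    [2,0,-0.1,0.1,0],
    [2,0,-0.1,0.1,0],
    [2,0,-0.1,0.1,0],
    [2,0,-0.1,-1,0],
    [2,0,-0.1,-3,0],
    [2,0,-0.1,-6,0],
    [2,0,-0.1,-10,0],
    [2,0,-0.1,-14,0],
    [2,0,-0.1,-17,0],
    [2,0,-0.1,-17,0],
    [2,0,-0.1,-17,0]
  ],
  "force": 40
}}

```text
time: 16.55
tool_pos: [0.5568, 0.0518, 0.2656]
tcp_rot: [2.442, 1.974, 0.002]
wrist_force: [-0.3, -0.2, -2.7]
width: 0.291
grip_force: 39.5
```

```bash
python3 - <<'E'
from h import *
s=bot.read_state(); p=s["tool_pos"]; print(s["time"],p,s["wrist_force"],s["width"],s["grip_force"])
for n in("side",):
    im,P=cloud(n); cv2.imwrite("pics/lift2.png",cv2.resize(cv2.cvtColor(im[50:260,220:500],cv2.COLOR_RGB2BGR),(800,600)))
    L=locpts(P,p[:2],-12.09)*1e3; L[:,2]-=p[2]*1e3
    for y in range(-80,85,10):
        m=(abs(L[:,1]-y)<4)&(abs(L[:,0])<16)&(abs(L[:,2]-11-L[:,1])<40)
        if m.sum()>4: print(y,m.sum(),L[m,2].mean().round(1),L[m,2].min().round(1),L[m,2].max().round(1))
x,y=ax(-.02,0,*BR); print(x,y,goto(x,y,None,9.57))
E
```

```text
16.55 [0.5568316  0.05178124 0.26562949] [-0.34487628 -0.15904424 -2.74087379] 0.290506881441503 39.51582849025726
-60 51 -37.6 -48.1 -27.0
-50 55 -29.2 -53.1 -17.4
-40 42 -16.9 -37.0 -8.0
-30 50 -7.5 -22.4 2.7
-20 49 3.9 -11.1 15.4
-10 84 17.8 0.7 39.4
0 50 27.9 14.9 49.8
10 39 41.1 25.8 59.8
20 12 43.7 37.1 49.4
0.5508250491512328 -0.320021664436398 (array([-3.646e+01,  7.300e+00,  1.000e-02]), np.float64(-21.655365627912744), 'yaw now -12.1')
```

View pics/lift2.png

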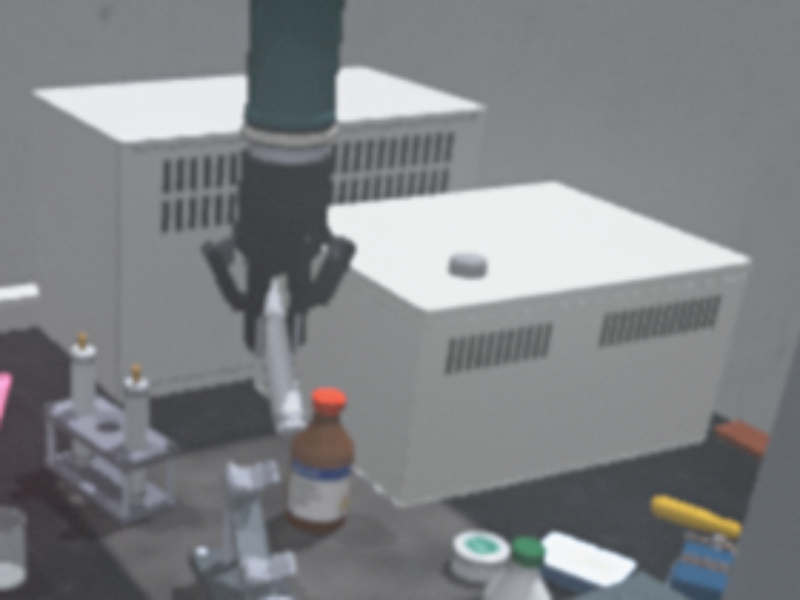

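It's held at 45° with the foot at (290,415). Carrying it over to the bracket.

{"op": "step_arm", "data": {
  "motion": [
    [2,-4,0.8,0,-3],
    [2,-9,1.8,0,-7],
    [2,-14,2.8,0,-11],
    [2,-19,3.7,0,-15],
    [2,-24,4.7,0,-18],
    [2,-29,5.7,0,-21],
    [2,-33,6.4,0,-21.7],
    [2,-35.5,6.9,0,-21.7],
    [2,-35.5,6.9,0,-21.7],
    [2,-35.5,6.9,3,-21.7],
    [2,-35.5,6.9,6,-21.7],
    [2,-35.5,6.9,9,-21.7],
    [2,-35.5,6.9,12,-21.7],
    [2,-35.5,6.9,14,-21.7],
    [2,-35.5,6.9,14,-21.7],
    [2,-35.5,6.9,14,-21.7]
  ]
}}

```text
time: 18.2
tool_pos: [0.5487, -0.3084, 0.1233]
tcp_rot: [-2.024, -2.398, 0.001]
wrist_force: [-0.3, -0.2, -1.2]
width: 0.291
grip_force: 39.5
```

```bash
python3 - <<'E'
from h import *
s=bot.read_state(); p=s["tool_pos"]; print(s["time"],p,s["wrist_force"],s["width"],s["grip_force"])
x,y=ax(-.01,0,*BR); print(x,y,goto(x,y,.105,9.57))
L=locpts(np.load("w_br.npz")["P"],*BR)*1e3
for y0 in(-62,58):
    for z0,z1 in((52,60),(62,72),(73,79)):
        for sg in(-1,1):
            m=(abs(L[:,1]-y0)<7)&(L[:,2]>z0)&(L[:,2]<z1)&(sg*L[:,0]>8)&(sg*L[:,0]<32)
            print(y0,z0,sg,m.sum(),L[m,0].mean().round(1) if m.sum() else '',np.percentile(L[m,0],[5,95]).round(1) if m.sum() else '')
m=(abs(L[:,1]-98)<4)&(L[:,2]>66)&(L[:,2]<74)&(abs(L[:,0])<32); h=np.sort(L[m,0]); print('slot',h[h<0].max(),h[h>0].min(),h.min(),h.max())
E
```

```text
18.2 [ 0.54872857 -0.30843234  0.12332919] [-0.34993142 -0.23852549 -1.21235444] 0.2909577736552812 39.50563073158264
0.5491625245756163 -0.310160832218199 (array([-0.18,  0.02,  1.83]), np.float64(0.081772131156157), 'yaw now 9.7')
-62 52 -1 7 -14.4 [-14.4 -14.4]
-62 52 1 0  
-62 62 -1 25 -16.5 [-18.  -15.3]
-62 62 1 18 16.6 [15.8 17.4]
-62 73 -1 55 -22.5 [-26.1 -19.2]
-62 73 1 48 22.6 [19.1 25.7]
58 52 -1 0  
58 52 1 3 14.5 [14.5 14.5]
58 62 -1 34 -16.3 [-18.1 -14.5]
58 62 1 22 16.6 [15.6 18.2]
58 73 -1 55 -22.3 [-25.5 -19.1]
58 73 1 53 22.7 [19.4 25.9]
slot -8.808358951991824 8.748378679513559 -21.55155402934561 21.442195424855626
```

{"op": "step_arm", "data": {
  "motion": [
    [2,-0.2,0,0.8,0.1],
    [2,-0.2,0,1.6,0.1],
    [2,-0.2,0,2.0,0.1],
    [2,-0.2,0,2.4,0.1],
    [2,-0.2,0,2.8,0.1],
    [2,-0.2,0,3.2,0.1],
    [2,-0.2,0,3.6,0.1],
    [2,-0.2,0,4.0,0.1],
    [2,-0.2,0,4.0,0.1]
  ],
  "force": 20
}}

```text
time: 19.1
tool_pos: [0.5508, -0.3126, 0.0859]
tcp_rot: [2.027, 2.396, -0.001]
wrist_force: [0.4, -3.4, -0.6]
width: 0.29
grip_force: 38.0
```

```bash
python3 - <<'E'
from h import *
s=bot.read_state(); p=s["tool_pos"]; print(s["time"],p,s["wrist_force"],s["width"],s["grip_force"])
im,P=cloud("side"); cv2.imwrite("pics/br.png",cv2.resize(cv2.cvtColor(im[210:390,310:470],cv2.COLOR_RGB2BGR),(530,600)))
E
```

```text
19.1 [ 0.55082256 -0.31259875  0.08585601] [ 0.36284813 -3.40190261 -0.64409343] 0.2904333359660101 38.03967475891113
```

View pics/br.png

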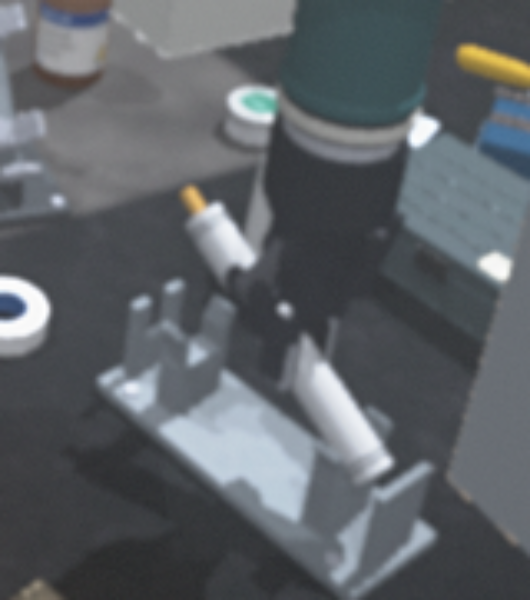

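```bash
cat >> h.py <<'E'
def brcart(n,zmin=30):
    L=locpts(cloud(n)[1],*BR)*1e3; o=[]
    for y in range(-100,116,10):
        m=(abs(L[:,1]-y)<2.5)&(abs(L[:,0])<10)&(L[:,2]>zmin)&(L[:,2]<170)
        if m.sum()>3: o.append((y,int(m.sum()),L[m,2].max().round(1),np.percentile(L[m,2],80).round(1),L[m,0].mean().round(1)))
    print(n,*o,sep='\n')
E
python3 - <<'E'
from h import *
s=bot.read_state(); print(s["time"],s["tool_pos"],s["wrist_force"],s["joint_vel"].round(3))
brcart("side"); brcart("wrist")
E
```

```text
19.15 [ 0.55083722 -0.31286727  0.08577385] [ 0.95115202 -1.7008989   0.33140889] [-0.005  0.005 -0.002  0.005 -0.001 -0.   ]
side
(-100, 87, np.float64(71.0), np.float64(68.2), np.float64(0.2))
(-80, 27, np.float64(74.0), np.float64(72.4), np.float64(-2.8))
(-70, 47, np.float64(79.1), np.float64(77.2), np.float64(-2.9))
(-60, 25, np.float64(85.6), np.float64(83.8), np.float64(-2.4))
(-50, 24, np.float64(91.9), np.float64(89.8), np.float64(-3.5))
(-40, 24, np.float64(97.9), np.float64(95.5), np.float64(-3.3))
(-30, 29, np.float64(167.5), np.float64(102.8), np.float64(-1.7))
(-20, 18, np.float64(167.3), np.float64(109.1), np.float64(0.8))
(0, 4, np.float64(120.7), np.float64(120.6), np.float64(2.8))
(40, 22, np.float64(145.3), np.float64(142.5), np.float64(-2.8))
(50, 30, np.float64(150.7), np.float64(148.7), np.float64(-3.3))
(60, 36, np.float64(157.9), np.float64(154.9), np.float64(-2.3))
(70, 8, np.float64(157.9), np.float64(157.6), np.float64(-0.6))
(80, 11, np.float64(158.6), np.float64(156.7), np.float64(-2.2))
(90, 4, np.float64(159.5), np.float64(158.3), np.float64(-3.4))
(100
[... 598 characters left out ...]
t64(115.9), np.float64(114.2), np.float64(0.4))
(0, 2447, np.float64(170.0), np.float64(167.6), np.float64(0.7))
(10, 436, np.float64(127.7), np.float64(125.9), np.float64(0.3))
(20, 550, np.float64(133.6), np.float64(131.9), np.float64(0.5))
(30, 718, np.float64(139.8), np.float64(137.9), np.float64(0.5))
(40, 927, np.float64(146.4), np.float64(143.7), np.float64(0.5))
(50, 1266, np.float64(152.0), np.float64(149.6), np.float64(0.5))
(60, 1774, np.float64(158.4), np.float64(155.7), np.float64(0.6))
(70, 2415, np.float64(160.6), np.float64(158.1), np.float64(0.4))
(80, 1671, np.float64(160.8), np.float64(158.3), np.float64(2.1))
(100, 62, np.float64(71.5), np.float64(70.4), np.float64(-9.0))
```

Levelling works: the slope is now 31°, with the axis 0.4 mm off centre. Continuing down.

{"op": "step_arm", "data": {
  "motion": [
    [2,0.1,0,0.3,0],
    [2,0.2,0,0.6,0],
    [2,0.3,0,0.9,0],
    [2,0.3,0,1.2,0],
    [2,0.3,0,1.5,0],
    [2,0.3,0,1.8,0],
    [2,0.3,0,2.1,0],
    [2,0.3,0,2.4,0],
    [2,0.3,0,2.6,0],
    [2,0.3,0,2.8,0],
    [2,0.3,0,2.8,0]
  ]
}}

```text
time: 20.35
tool_pos: [0.5493, -0.3088, 0.0564]
tcp_rot: [-2.029, -2.398, 0.0]
wrist_force: [0.9, 0.8, 1.7]
width: 0.288
grip_force: 37.5
```

```bash
python3 - <<'E'
from h import *
s=bot.read_state(); print(s["time"],s["tool_pos"],s["wrist_force"],s["grip_force"])
brcart("wrist",40)
x,y=ax(-.01,0,*BR); print(goto(x,y,.0516,9.57))
E
```

```text
20.35 [ 0.54932195 -0.30876736  0.05635076] [0.92148541 0.76120383 1.70826617] 37.47271120548248
wrist
(-60, 8, np.float64(72.7), np.float64(72.7), np.float64(-6.6))
(-50, 296, np.float64(78.8), np.float64(77.6), np.float64(0.1))
(-40, 330, np.float64(80.2), np.float64(79.0), np.float64(0.1))
(-30, 364, np.float64(81.6), np.float64(80.4), np.float64(0.2))
(-20, 393, np.float64(83.0), np.float64(81.7), np.float64(0.3))
(-10, 424, np.float64(84.9), np.float64(83.2), np.float64(0.2))
(0, 1595, np.float64(139.7), np.float64(135.4), np.float64(0.3))
(10, 881, np.float64(146.3), np.float64(140.3), np.float64(-3.6))
(20, 586, np.float64(88.7), np.float64(87.4), np.float64(0.0))
(30, 661, np.float64(90.2), np.float64(88.7), np.float64(0.1))
(40, 729, np.float64(92.0), np.float64(90.1), np.float64(0.1))
(50, 835, np.float64(93.2), np.float64(91.6), np.float64(0.1))
(60, 946, np.float64(94.9), np.float64(92.9), np.float64(0.1))
(70, 1072, np.float64(96.4), np.float64(94.4), np.float64(0.1))
(80, 1243, np.float64(97.8), np.float64(95.8), np.float64(0.2))
(90, 564, np.float64(91.0), np.float64(89.3), np.float64(1.0))
(100, 686, np.float64(92.2), np.float64(90.3), np.float64(0.5))
(array([-0.13, -0.04,  0.49]), np.float64(-0.05248723572969993), 'yaw now 9.5')
```

{"op": "step_arm", "data": {
  "motion": [
    [2,0.1,0,0.2,0],
    [2,0.1,0,0.4,0],
    [2,0.2,0,0.6,0],
    [2,0.2,0,0.8,0],
    [2,0.2,0,0.8,0],
    [2,0.2,0,0.8,0]
  ]
}}

```text
time: 21.0
tool_pos: [0.549, -0.3065, 0.0486]
tcp_rot: [-2.029, -2.398, -0.0]
wrist_force: [-0.0, 1.9, 3.0]
width: 0.292
grip_force: 37.6
```

```bash
python3 - <<'E'
from h import *
s=bot.read_state(); print(s["time"],s["tool_pos"],s["wrist_force"],s["grip_force"])
brcart("wrist",40)
L=locpts(cloud("wrist")[1],*BR)*1e3
m=(abs(L[:,0])<4)&(L[:,1]>70)&(L[:,1]<125)&(L[:,2]>62)
for y in range(76,116,2): q=L[m&(abs(L[:,1]-y)<1),2]; print(y,np.median(q).round(1) if len(q) else None,end=' ')
E
```

```text
21.0 [ 0.54900216 -0.30654606  0.0486193 ] [-0.02204528  1.86974852  3.03770393] 37.64766454696655
wrist
(-50, 26, np.float64(74.5), np.float64(72.4), np.float64(-6.4))
(-40, 387, np.float64(76.3), np.float64(75.2), np.float64(0.2))
(-30, 408, np.float64(76.5), np.float64(75.4), np.float64(0.1))
(-20, 437, np.float64(76.7), np.float64(75.6), np.float64(0.2))
(-10, 467, np.float64(76.9), np.float64(75.8), np.float64(0.1))
(0, 523, np.float64(123.0), np.float64(76.0), np.float64(0.2))
(10, 919, np.float64(138.3), np.float64(132.6), np.float64(-3.7))
(20, 595, np.float64(77.8), np.float64(76.4), np.float64(0.1))
(30, 648, np.float64(78.3), np.float64(76.6), np.float64(0.1))
(40, 704, np.float64(78.5), np.float64(76.7), np.float64(0.1))
(50, 765, np.float64(78.7), np.float64(77.0), np.float64(0.1))
(60, 827, np.float64(79.1), np.float64(77.1), np.float64(0.2))
(70, 913, np.float64(79.2), np.float64(77.3), np.float64(0.2))
(80, 994, np.float64(80.1), np.float64(77.7), np.float64(0.2))
(90, 698, np.float64(79.0), np.float64(77.5), np.float64(0.4))
(100, 753, np.float64(72.3), np.float64(70.2), np.float64(0.5))
76 77.5 78 77.6 80 77.7 82 77.7 84 77.7 86 77.5 88 77.6 90 77.3 92 69.7 94 69.6 96 69.6 98 69.5 100 69.6 102 69.7 104 69.8 106 69.5 108 None 110 None 112 None 114 None
```

Nearly level (1.2°), with the body end at y≈91. A last small press, then release and retreat.

{"op": "step_arm", "data": {
  "motion": [
    [2,0,0,0.1,0],
    [2,0,0,0.15,0],
    [2,0,0,0.15,0],
    [3.5,0,0,0.1,0],
    [5,0,0,0.1,0],
    [7,0,0,0.1,0],
    [8.5,0,0,0.1,0],
    [8.5,0,0,0.1,0],
    [8.5,0,0,0.1,0],
    [8.5,0,0,-2,0],
    [8.5,0,0,-6,0],
    [8.5,0,0,-10,0],
    [8.5,0,0,-14,0],
    [8.5,0,0,-16,0],
    [8.5,0,0,-16,0]
  ]
}}

```text
time: 22.6
tool_pos: [0.5516, -0.3084, 0.214]
tcp_rot: [2.024, 2.391, 0.002]
wrist_force: [-0.5, -0.7, -0.3]
width: 0.993
grip_force: 0.0
```

```bash
python3 - <<'E'
from h import *
s=bot.read_state(); print(s["time"],s["tool_pos"],s["wrist_force"],s["grip_force"],s["width"])
im,P=cloud("wrist"); L=locpts(P,*BR)*1e3
for y in range(-90,112,10):
    m=(abs(L[:,1]-y)<3)&(abs(L[:,0])<13.5)&(L[:,2]>60)&(L[:,2]<100)
    if m.sum()>5: print(y,np.percentile(L[m,2],95).round(1),L[m,0].mean().round(1))
m=(abs(L[:,0])<4)&(L[:,2]>72)&(L[:,2]<90); print(np.percentile(L[m,1],[.5,99.5]))
E
```

```text
22.6 [ 0.5516176  -0.30835709  0.21404456] [-0.4611872  -0.66331335 -0.3336815 ] 0.0 0.9927645480602032
-90 75.1 0.5
-80 75.5 0.6
-70 75.2 1.3
-60 75.4 1.0
-50 75.5 1.0
-40 75.4 0.7
-30 75.3 1.2
-20 75.4 1.4
-10 75.4 1.1
0 75.5 0.7
10 75.5 0.8
20 75.5 1.0
30 75.3 1.1
40 75.4 1.4
50 75.4 1.1
60 75.4 1.1
70 75.6 1.1
80 75.7 1.0
90 75.5 1.3
100 70.7 0.8
110 67.2 1.1
[-87.09541139  89.90838106]
```

The cartridge lies level in both saddles, centred, with the stem in the slot, so I'm handing it in.

```bash
python3 -c "
from workcell import bot
print(bot.finish_job())"
```

```text
the job is handed in; nothing more can be done
None
```

The long cartridge was laid in the V-block, regripped by its middle and set level in both bracket saddles with its stem in the slot; I handed the job in at about 22.7 s and got no verdict back.

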